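Clamp the round-topped blank from the slanted rack in the vise

TASK

Slide the round-topped plastic blank up out of its slanted slot in the wooden rack, stand it on its straight edge, round end up, on the bed of the open vise, about centred between the jaws, and let go of it. Then push the round disc of the sliding jaw until the blank is nipped upright between the two jaws. Leave the other two blanks in the rack and do not disturb the other things on the bench.

Things in the scene. Friction and masses are not known exactly. Their poses are not given: they have to be found in the camera images.
- blank: The blank to clamp: flat white plastic plate 5 mm thick, 100 mm wide, 130 mm tall, straight foot, top end a half circle of radius 50 mm; 80 g or so. Origin: middle of the straight foot edge. z runs up the plate to the round end, y along its width, x across its thickness. In the rack z leans 0.4 rad (23 deg) from vertical.
- square_blank: Bystander in the rack: same plastic, 5 x 100 mm, 118 mm tall, plain square top. Axes and origin as for blank. Stays in the rack.
- notched_blank: Bystander in the rack: same plastic, 5 x 100 mm, 118 mm tall, with a notch 40 mm wide and 34 mm deep in the middle of its top. Axes and origin as for blank. Stays in the rack.
- rack: Fixed wooden rack 200 x 120 mm; origin on the bench midway between its side walls (85 mm high, x -50 to 150 mm). Three slots, feet at x = 0, 55, 110 mm, 20 mm above the bench; any blank may be in any. Slots lean: upward is (-0.389, 0, 0.921) in the rack frame. Each is a pair of grooves 8 mm wide, 70 mm long, holding a blank's side edges; blanks stand loose in them and stick out on top.
- vise: Dark steel push-to-close vise fixed to the bench; origin on the bench, z up, x the closing direction. Fixed jaw on the +x side: face at x = 30 mm, 100 mm wide in y, top at z = 90 mm. Flat bed between the jaws, 50 mm wide in y, top at z = 30 mm. Sliding jaw on the -x side, same width and top height; its face is at x = joint value.
- fixed_jaw (a point): Foot of the fixed jaw's face, mid width, 2 mm above the bed; vise axes.
- push_disc (a point): Centre of the outer (-x) face of the upright round disc, radius 28 mm, 60 mm above the bench, at the end of the sliding jaw's 81 mm long spindle; push it along the vise's +x to close the jaw. Moves with the jaw: vise x = -120 mm + joint value.
- jaw (a joint): Slide of the vise's sliding jaw, m. 0 = fully open (30 mm between the faces), grows as it closes: gap = 30 mm - value, about 0.025 when nipped on the 5 mm blank, stop at 0.028. Starts between 0 and 0.008. About 7 N of friction, slight damping; stays where it is left.
- tape: Bystander: roll of blue tape lying flat, 76 mm outside, 25 mm high; origin centre of its underside.
- screwdriver: Bystander: screwdriver lying on the bench, 200 mm long.
- pliers: Bystander: black pliers lying on the bench, about 165 mm long, 12 mm high.
- glue: Bystander: glue bottle 50 mm wide, 120 mm tall; origin centre of its underside.
Not all that is in view belongs to the job. Leave any orange look-alike of the blank alone.

How it is judged:
On the way, in this order (a step that is already met when the one before it is completed fails the run):
1. the round-topped blank is held by the fingers, its foot lifted clear above the rack's grooves (more than 85 mm above the bench) (height (world z) of blank above 0.085 m and contact force between the fingers and blank above 0.3 N), for 0.1 s.
2. the blank stands on the vise bed between the jaws, round end up (it may lean on a jaw), let go by the fingers (x of blank in the frame of vise between -0.004 and 0.034 m and z of blank in the frame of vise between 0.026 and 0.036 m and y of blank in the frame of vise between -0.025 and 0.025 m and angle between blank's own z axis and vertical below 0.6 rad and contact force between the fingers and blank below 0.1 N), for 0.2 s.
At the end, for the whole second after the job is handed in: The sliding jaw is closed on the blank (joint value over 0.022, gap under 8 mm), the blank stands on the vise bed between the jaws (foot within 6 mm of the bed's height, within 25 mm of the middle across the jaws), round end up and within 0.10 rad of vertical, at rest (value of joint jaw above 0.022 m and x of blank in the frame of vise between 0.018 and 0.034 m and z of blank in the frame of vise between 0.026 and 0.036 m and y of blank in the frame of vise between -0.025 and 0.025 m and angle between blank's own z axis and vertical below 0.1 rad and linear speed of blank below 0.02 m/s and velocity of joint jaw below 0.01 m/s); the robot touches nothing.
It fails at once if one of the other two blanks moved more than 20 mm from where it stood in the rack (distance of any of square_blank, notched_blank from where it was at the start of the episode above 0.02 m).
It fails at once if another thing on the bench was moved more than 40 mm (distance of any of tape, screwdriver, pliers, glue from where it was at the start of the episode above 0.04 m).
It also fails if it takes over 67 s, if anything falls off the work surface, if the arm or the gripper's body presses on something with over 40 N, if the wrist force passes 120 N, or if a joint passes its speed limit or range.

ROBOT

A 6-joint arm with a two-finger parallel gripper is mounted at the origin on the work surface. World frame = base frame: x ahead of the robot, y to its left, z up, the work surface at z = 0. Lengths are in m, angles in rad, forces in N, time in s.
With the tool pointing down it reaches from about 0.35 to 0.85 m from the base axis. Payload 8.1 kg.
Tool frame: the origin (TCP) lies at the very end of the fingers, on their centre line; the grasp point (between the pads) lies 19 mm behind it; z points along the fingers, y is the line along which they close (so a half turn about z gives the same grasp; the last joint's range is limited). The gripper opens to 93 mm and grips with 3 to 60 N. Pads are 15 mm wide; open, the fingers measure 128 mm over their backs; the gripper's body (75 mm by 188 mm) begins 65 mm behind the grasp point.
Start: joints at [-1.35, 0.13, 1.488, -0, 1.523, -0.085], TCP at [0.181, -0.572, 0.219] pointing down, gripper open.
Joint ranges: [-2.96, 2.96], [-0.89, 2.26], [0.02, 2.5], [-1.34, 4.48], [0, 2.73], [-2.66, 2.66]. Speed limits (rad/s): [2.39, 2.39, 2.79, 3.14, 3.14, 3.14].

INTERFACE

Orientations are given as a rotation vector (axis times angle).
In Python, from plant import robot, imaging gives the robot as it stands.
- The arm moves only by the tool jog_arm, never from a script. Its argument "rows" is a list of rows, each a list of 2 entries, a list of its own where there are three numbers: the shift along the tool's x, y, z each as a share of 0.2 m, from -1 to 1, then the turn, a rotation vector about the tool's x, y, z each as a share of pi/2 rad, from -1 to 1. A call has 1 to 5 rows; each row is the pose to reach, as a shift and turn from the pose commanded when the call began, along the tool's axes at that moment; what a row does not reach only later rows make up. A row lasts 1/10 s, in which the tool goes at most 50 mm and 8.59 degrees, less where a joint would pass 70% of its speed; a pose out of reach is approached as far as the arm can. A call with a number of a shift or a turn outside -1 to 1 is refused whole. A call with a gripper value outside its range is refused whole. "hand" is the closure, from -1 (fully open) to 1 (shut), set as the call begins (left out, the last holds). The fingers move at their own pace and stop on an object; "squeeze" is the grip in N (left out, the last holds). Time passes only in rows, so rows that repeat a pose let the fingers close. It gives the time, the measured TCP pose, the force, the opening and the grip force at its end, in the units of the state.
- robot.read_state(): the state, without advancing time (a new reading comes with each control period).
- imaging.read_camera(name): name is "side" or "top"; returns a dict with "frame" (400x640x3 uint8, red, green, blue), "vertical_fov" (degrees; the focal length in pixels is half the picture's height over the tangent of half this angle, whatever the lens; pixels are square), "cx", "cy" (the principal point, pixels), "k1" (the pictures are not rectified: a ray, as slopes to the right and down, at radius r is drawn at 1 + k1 r^2 times it, then the intrinsics apply), "R" (3x3) and "t" (3): a world point X has camera coordinates R X + t. Camera axes: x right, y down, z forward; pixel columns grow to the right and rows downward; lengths in m; the calibration is good to about 2 mm. A picture is of the moment at which its call begins. There is no depth.
- robot.close_job(): hands the job in; it is judged then, once.
The state is a dict: "t": time; "q": joint angles; "dq": joint speeds; "joint_torque": joint torques, N m; "tool_pos": TCP position; "orientation": TCP orientation; "force": force on the tool from outside, world axes, zero at the start; "wrist_torque": the same for the moment, N m; "opening": finger opening in m; "gripper_force": force on a finger pad.
Only numpy, scipy, OpenCV 4.12 (cv2) and the standard library are available. Lean on these libraries where they do the work, as an engineer would, in place of code of your own. Each camera call takes 0.05 s, during which the arm holds its last target. There are 200 camera calls.

## Working session

There is one attempt and no reset: what is moved stays moved. The work goes in short steps, Python scripts to look and compute and a tool call to move; the robot and the scene stay as the last step left them, time stands still between calls to the robot, and variables do not carry over. Pictures are saved under pics/ and viewed, at most 10 in all, crops included, and the job is handed in when it is done.

Besides the shell and the picture viewer there is one more tool, called by a JSON object that holds its "method" and its "body". jog_arm: Moves the arm, as the interface text tells. Its arguments: {"type":"object","properties":{"rows":{"type":"array"},"hand":{"type":"number"},"squeeze":{"type":"number"}},"required":["rows"]}

```bash
mkdir -p pics; ls; python3 - <<'E'
from plant import robot, imaging
import cv2,pickle
for n in("side","top"):
    c=imaging.read_camera(n); pickle.dump(c,open(n+'0.pkl','wb'))
    cv2.imwrite(f'pics/{n}0.png',c['frame'][:,:,::-1])
    print(n,c['vertical_fov'],c['cx'],c['cy'],c['k1'],c['R'],c['t'])
print(robot.read_state())
E
```

```text
pics
side 56.87839915563852 314.5546665779332 196.61285586689067 -0.020457473469216562 [[-0.99373902 -0.10996265  0.01977319]
 [-0.08293016  0.60737579 -0.7900742 ]
 [ 0.07486889 -0.78676735 -0.61269224]] [0.55645387 0.1059884  1.06389778]
top 43.33619105969365 321.9346226061286 202.49053212496 0.014181669389406024 [[-5.24329121e-03 -9.99985768e-01 -9.85420785e-04]
 [-9.84827799e-01  5.33473850e-03 -1.73452434e-01]
 [ 1.73455222e-01  6.10081607e-05 -9.84841755e-01]] [0.01334501 0.58674635 1.37848837]
{'t': 0.1, 'q': array([-1.35040918e+00,  1.31126392e-01,  1.48915892e+00,  1.56450252e-05,
        1.52298531e+00, -8.53323733e-02]), 'dq': array([-1.11211951e-05, -1.82559267e-03, -1.15226933e-03, -3.14648212e-04,
        1.10762367e-03, -4.69774470e-04]), 'joint_torque': array([ 2.28755431e-03, -5.61337352e+01, -4.93096375e+01,  7.71394093e-02,
        2.90272658e-02, -8.77239086e-05]), 'tool_pos': array([ 0.18054202, -0.57166099,  0.21767429]), 'orientation': array([-3.10330518e+00, -4.78098866e-01,  1.53278673e-04]), 'force': array([0.53690591, 0.99359075, 0.92546975]), 'wrist_torque': array([-0.0114816 , -0.04338627, -0.00895254]), 'gripper_force': 0.0, 'opening': 0.09291121242588837}
```

View pics/top0.png

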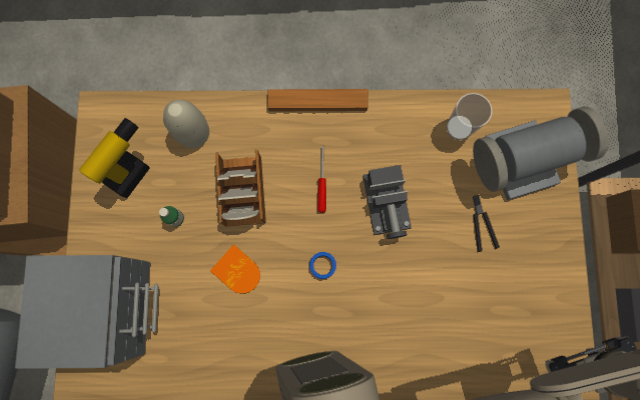

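View pics/side0.png

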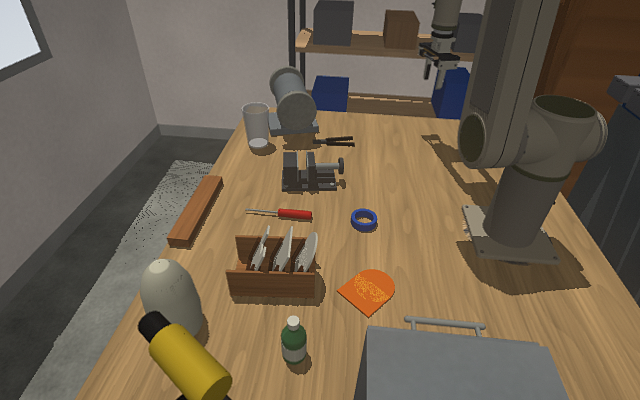

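Top view: the rack is at (240,190) with blanks at (238,174), (237,192) and (241,212). The vise is at (388,200) with its disc near (395,238). The orange look-alike is at (238,270). I'll enlarge the rack and vise next.

```bash
python3 - <<'E'
import cv2,pickle,numpy as np
t=pickle.load(open('top0.pkl','rb'))['frame'][:,:,::-1]; s=pickle.load(open('side0.pkl','rb'))['frame'][:,:,::-1]
def c(f,x,y,w,h): return cv2.resize(f[y:y+h,x:x+w],(400,300),interpolation=cv2.INTER_CUBIC)
cv2.imwrite('pics/crop.png',np.vstack([np.hstack([c(t,190,145,100,90 *100//120),c(s,220,220,110,83)]),np.hstack([c(t,340,155,112,90),c(s,262,132,100,75)])]))
E
```

```text
(no output)
```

View pics/crop.png

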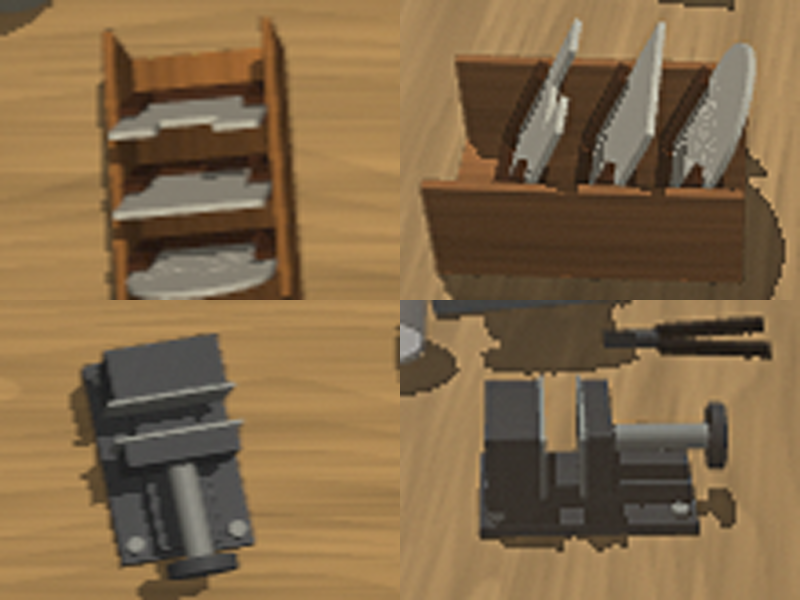

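The round-topped blank is the one at top (241,212) and side (308,252), in the slot nearest the robot: it has a curved top edge. (237,192) has a square top, (238,174) is notched, and (238,270) is the orange decoy. Next I'll enlarge these for picking points.

```bash
cat > h.py <<'E'
import numpy as np,cv2
def ray(c,u,v):
    f=200/np.tan(np.radians(c['vertical_fov'])/2)
    d=np.array([(u-c['cx'])/f,(v-c['cy'])/f]); s=d.copy()
    for _ in range(20): s=d/(1+c['k1']*(s@s))
    w=c['R'].T@np.array([*s,1]); return -c['R'].T@c['t'],w/np.linalg.norm(w)
def onz(c,u,v,z):
    o,w=ray(c,u,v); return o+w*(z-o[2])/w[2]
def tri(c1,p1,c2,p2):
    A=np.zeros((3,3));b=np.zeros(3);R=[ray(c1,*p1),ray(c2,*p2)]
    for o,w in R: P=np.eye(3)-np.outer(w,w);A+=P;b+=P@o
    X=np.linalg.solve(A,b); return X,[np.linalg.norm((np.eye(3)-np.outer(w,w))@(X-o)) for o,w in R]
def proj(c,X):
    f=200/np.tan(np.radians(c['vertical_fov'])/2)
    x=c['R']@X+c['t']; s=x[:2]/x[2]; s=s*(1+c['k1']*(s@s)); return s*f+[c['cx'],c['cy']]
E
python3 - <<'E'
import cv2,pickle,numpy as np
t=pickle.load(open('top0.pkl','rb'))['frame'][:,:,::-1]
def c(f,x,y,w,h,k):
    o=cv2.resize(f[y:y+h,x:x+w],None,fx=k,fy=k,interpolation=cv2.INTER_CUBIC)
    for i in range(0,w,10): cv2.putText(o,str(x+i),(int(i*k),10),0,.3,(0,0,255)); cv2.line(o,(int(i*k),0),(int(i*k),h*k),(0,0,255) if 0 else (120,120,0),1)
    for i in range(0,h,10): cv2.putText(o,str(y+i),(0,int(i*k)+4),0,.3,(0,0,255)); cv2.line(o,(0,int(i*k)),(w*k,int(i*k)),(120,120,0),1)
    return o
cv2.imwrite('pics/c2.png',np.hstack([c(t,207,145,66,85,6),c(t,355,160,66,85,6)]))
E
```

```text
(no output)
```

View pics/c2.png

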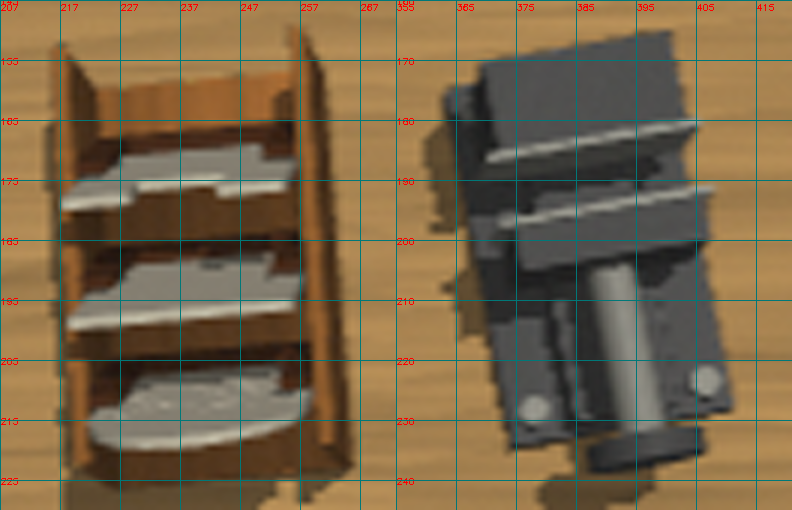

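```bash
python3 - <<'E'
from h import *; import pickle
np.set_printoptions(precision=4,suppress=True)
t=pickle.load(open('top0.pkl','rb'));s=pickle.load(open('side0.pkl','rb'))
print('cam',-t['R'].T@t['t'],-s['R'].T@s['t'])
def P(n,u,v,z): X=onz(t,u,v,z);print(n,X);return X
def yaw(a,b): d=a-b; return np.arctan2(d[1],d[0])
# y axis: right->left in picture (world +y is image left)
a=P('sqL',217.6,199.5,.1287);b=P('sqR',256.4,195.6,.1287);print(np.linalg.norm(a-b),yaw(a,b)-np.pi/2)
a=P('noL',217,179.3,.1287);b=P('noR',255.3,176,.1287);print(np.linalg.norm(a-b),yaw(a,b)-np.pi/2)
P('wallLfar',215.9,152.5,.085);P('wallRfar_in',254.8,149.7,.085);P('wallR near in',260.3,219.3,.085)
a=P('roundL',221.7,215,.085);b=P('roundR',258.7,213,.085)
print('fix');a=P('L',370.2,186.8,.09);b=P('R',405.1,181,.09);print(np.linalg.norm(a-b),yaw(a,b)-np.pi/2,(a+b)/2)
print('sl');c=P('L',371.8,196.2,.09);d=P('R',407.7,191.2,.09);print(np.linalg.norm(c-d),yaw(c,d)-np.pi/2,(c+d)/2)
print((a+b-c-d)/2)
P('bracket back L',369,170.5,.09);P('back R',401,165.2,.09)
P('spindle end',395.3,231,.07)
P('disc bottomL',387.5,238.5,.06);P('discR',406.8,235,.06)
E
```

```text
cam [0.3388 0.0101 1.4594] [0.4821 0.8339 0.7246]
sqL [0.5828 0.2904 0.1287]
sqR [0.593  0.1864 0.1287]
0.10446291373975869 0.09687529701995778
noL [0.6384 0.2937 0.1287]
noR [0.647  0.1903 0.1287]
0.10373958524807365 0.08308247989321393
wallLfar [0.7256 0.3085 0.085 ]
wallRfar_in [0.7333 0.199  0.085 ]
wallR near in [0.5348 0.1803 0.085 ]
roundL [0.5473 0.287  0.085 ]
roundR [0.5523 0.185  0.085 ]
fix
L [ 0.6235 -0.124   0.09  ]
R [ 0.6394 -0.2214  0.09  ]
0.09868057047139887 0.16212791796431114 [ 0.6315 -0.1727  0.09  ]
sl
L [ 0.5969 -0.1279  0.09  ]
R [ 0.6105 -0.2276  0.09  ]
0.10067930580636955 0.1350487853686222 [ 0.6037 -0.1778  0.09  ]
[0.0278 0.005  0.    ]
bracket back L [ 0.67   -0.1217  0.09  ]
back R [ 0.6847 -0.2115  0.09  ]
spindle end [ 0.5021 -0.1928  0.07  ]
disc bottomL [ 0.4824 -0.1719  0.06  ]
discR [ 0.4919 -0.226   0.06  ]
```

```bash
cat >> h.py <<'E'
from scipy.spatial.transform import Rotation as Ro, Slerp
def plan(p,R,wps):
    """wps: list of (pos, Rotation); prints share-rows, splitting into calls"""
    for q,S in wps:
        d=np.asarray(q)-p; a=(R.inv()*S).magnitude()
        n=max(1,int(np.ceil(np.linalg.norm(d)/.195)),int(np.ceil(a/.74)))
        sl=Slerp([0,1],Ro.concatenate([R,S])); p0=p;
        for i in range(1,n+1):
            Q=p0+d*i/n; T=sl(i/n)
            sh=R.inv().apply(Q-p)/.2; tu=(R.inv()*T).as_rotvec()/(np.pi/2)
            print(np.round(sh,3).tolist(),np.round(tu,3).tolist(),' ->',np.round(Q,3)); p,R=Q,T
def frame(x,y,z=None): return Ro.from_matrix(np.stack([np.cross(y,z) if x is None else x,y,z],1))
rz=lambda a:Ro.from_rotvec([0,0,a])
RY=.092; RACK=np.array([.579,.2376,0]); FOOT=RACK+[0,0,.02]
BZ=rz(RY).apply([-.389,0,.921]); BX=rz(RY).apply([.921,0,.389])
PICK=frame(None,BX,-BZ)
VY=.15; VO=np.array([.6018,-.1772,0]); VX=rz(VY).apply([1,0,0])
PLACE=frame(None,VX,np.array([0,0,-1.]))
def now():
    from plant import robot
    s=robot.read_state(); return s['tool_pos'],Ro.from_rotvec(s['orientation']),s
E
python3 - <<'E'
from h import *
p,R,s=now()
plan(p,R,[([.36,-.2,.3],Slerp([0,1],Ro.concatenate([R,PICK]))(.5)),(FOOT+BZ*.22,PICK),(FOOT+BZ*.16,PICK)])
E
```

```text
[0.472, -0.501, -0.136] [-0.036, 0.029, -0.142]  -> [ 0.24  -0.448  0.245]
[0.576, -0.376, -0.137] [-0.036, 0.029, -0.142]  -> [ 0.3   -0.324  0.273]
[0.65, -0.231, -0.127] [-0.036, 0.029, -0.142]  -> [ 0.36 -0.2   0.3 ]
[0.709, -0.242, 0.135] [-0.036, 0.029, -0.142]  -> [ 0.405 -0.057  0.274]
[0.739, -0.088, 0.158] [-0.036, 0.029, -0.142]  -> [0.449 0.086 0.248]
[0.734, 0.067, 0.191] [-0.036, 0.029, -0.142]  -> [0.494 0.23  0.223]
[-0.0, 0.0, 0.3] [0.0, 0.0, 0.0]  -> [0.517 0.232 0.167]
```

{"method": "jog_arm", "body": {"rows": [[[0.472,-0.501,-0.136],[-0.036,0.029,-0.142]],[[0.472,-0.501,-0.136],[-0.036,0.029,-0.142]],[[0.472,-0.501,-0.136],[-0.036,0.029,-0.142]]], "hand": 0.05, "squeeze": 20}}

```text
t: 0.4
tool_pos: [0.2407, -0.446, 0.245]
orientation: [2.985, 0.812, 0.084]
force: [1.0, 0.8, 1.3]
opening: 0.0734
gripper_force: 0.0
```

{"method": "jog_arm", "body": {"rows": [[[0.576,-0.376,-0.137],[-0.036,0.029,-0.142]],[[0.576,-0.376,-0.137],[-0.036,0.029,-0.142]],[[0.576,-0.376,-0.137],[-0.036,0.029,-0.142]]]}}

```text
t: 0.7
tool_pos: [0.3005, -0.322, 0.2731]
orientation: [2.826, 1.121, 0.164]
force: [0.3, -1.1, -0.8]
opening: 0.0498
gripper_force: 0.0
```

{"method": "jog_arm", "body": {"rows": [[[0.65,-0.231,-0.127],[-0.036,0.029,-0.142]],[[0.65,-0.231,-0.127],[-0.036,0.029,-0.142]],[[0.65,-0.231,-0.127],[-0.036,0.029,-0.142]],[[0.65,-0.231,-0.127],[-0.036,0.029,-0.142]]]}}

```text
t: 1.1
tool_pos: [0.362, -0.1965, 0.302]
orientation: [2.632, 1.411, 0.241]
force: [-0.4, -0.8, -0.3]
opening: 0.044
gripper_force: 0.0
```

{"method": "jog_arm", "body": {"rows": [[[0.709,-0.242,0.135],[-0.036,0.029,-0.142]],[[0.709,-0.242,0.135],[-0.036,0.029,-0.142]],[[0.709,-0.242,0.135],[-0.036,0.029,-0.142]],[[0.709,-0.242,0.135],[-0.036,0.029,-0.142]],[[0.709,-0.242,0.135],[-0.036,0.029,-0.142]]]}}

```text
t: 1.6
tool_pos: [0.4045, -0.0557, 0.2737]
orientation: [2.417, 1.67, 0.305]
force: [-0.7, -0.8, -1.0]
opening: 0.0445
gripper_force: 0.0
```

{"method": "jog_arm", "body": {"rows": [[[0.739,-0.088,0.158],[-0.036,0.029,-0.142]],[[0.739,-0.088,0.158],[-0.036,0.029,-0.142]],[[0.739,-0.088,0.158],[-0.036,0.029,-0.142]],[[0.739,-0.088,0.158],[-0.036,0.029,-0.142]]]}}

```text
t: 2.0
tool_pos: [0.4492, 0.0892, 0.2467]
orientation: [2.176, 1.902, 0.369]
force: [0.2, 0.2, 0.2]
opening: 0.0441
gripper_force: 0.0
```

{"method": "jog_arm", "body": {"rows": [[[0.734,0.067,0.191],[-0.036,0.029,-0.142]],[[0.734,0.067,0.191],[-0.036,0.029,-0.142]],[[0.734,0.067,0.191],[-0.036,0.029,-0.142]],[[0.734,0.067,0.191],[-0.036,0.029,-0.142]],[[0.734,0.067,0.191],[-0.036,0.029,-0.142]]]}}

```text
t: 2.5
tool_pos: [0.4946, 0.2272, 0.2213]
orientation: [1.914, 2.098, 0.423]
force: [0.4, -0.4, 0.1]
opening: 0.0439
gripper_force: 0.0
```

```bash
python3 - <<'E'
from h import *
from plant import imaging
s=imaging.read_camera('side');t=imaging.read_camera('top')
def c(f,x,y,w,h): return cv2.resize(f[y:y+h,x:x+w,::-1],(400,400),interpolation=cv2.INTER_CUBIC)
cv2.imwrite('pics/appr.png',np.hstack([c(s['frame'],210,170,140,140),c(t['frame'],190,140,100,100)]))
p,R,st=now();print(p)
plan(p,R,[(FOOT+BZ*.16,PICK),(FOOT+BZ*.09,PICK)])
E
```

```text
[0.49488772 0.22664195 0.2232691 ]
[0.017, -0.006, 0.301] [0.002, 0.001, -0.001]  -> [0.517 0.232 0.167]
[-0.0, -0.0, 0.35] [0.0, 0.0, 0.0]  -> [0.544 0.234 0.103]
```

View pics/appr.png

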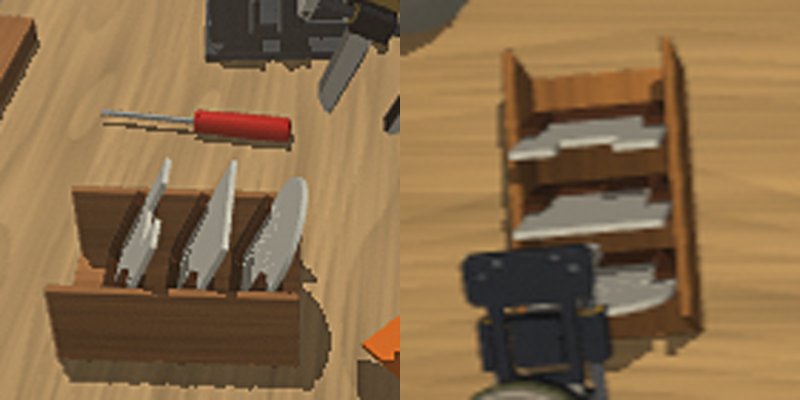

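The side crop shows the left finger at about (329,195) and the blanks undisturbed. I'll check the reprojection of the TCP and the blank apex.

```bash
python3 - <<'E'
from h import *; import pickle
t=pickle.load(open('top0.pkl','rb'));s=pickle.load(open('side0.pkl','rb'))
p,R,_=now()
for n,X in dict(tcp=p,body=p-R.apply([0,0,.12]),fingA=p+R.apply([0,.03,0]),fingB=p+R.apply([0,-.03,0]),apex=FOOT+.13*BZ,bL=FOOT+.08*BZ+rz(RY).apply([0,.05,0]),bR=FOOT+.08*BZ-rz(RY).apply([0,.05,0]),sqL=FOOT+rz(RY).apply([.055,.05,0])+.118*BZ).items(): print(n,proj(t,X),proj(s,X))
E
```

```text
tcp [234.47648996 227.52080727] [335.30357633 208.92622799]
body [227.28454895 242.20087328] [362.5868875  165.98135187]
fingA [232.9233292  215.82000169] [322.52567624 204.26013965]
fingB [236.01140684 239.09464769] [347.848922   213.50713867]
apex [237.84347997 218.7896445 ] [318.21149618 237.85986933]
bL [221.92056338 215.93240772] [308.72955018 268.19894458]
bR [258.32802198 212.42276442] [309.98167544 236.90651706]
sqL [218.41658224 199.27060023] [290.39118629 256.89513873]
```

{"method": "jog_arm", "body": {"rows": [[[0.017,-0.006,0.15],[0.002,0.001,-0.001]],[[0.017,-0.006,0.3],[0.002,0.001,-0.001]],[[0.017,-0.006,0.42],[0.002,0.001,-0.001]],[[0.017,-0.006,0.54],[0.002,0.001,-0.001]],[[0.017,-0.006,0.65],[0.002,0.001,-0.001]]]}}

```text
t: 3.1
tool_pos: [0.5449, 0.2345, 0.1036]
orientation: [1.915, 2.097, 0.428]
force: [-0.7, 0.1, 0.2]
opening: 0.0442
gripper_force: 0.0
```

{"method": "jog_arm", "body": {"rows": [[[0,0,0],[0,0,0]],[[0,0,0],[0,0,0]],[[0,0,0],[0,0,0]],[[0,0,0],[0,0,0]],[[0,0,0],[0,0,0]]], "hand": 1, "squeeze": 20}}

```text
t: 3.6
tool_pos: [0.5438, 0.2376, 0.1043]
orientation: [1.911, 2.101, 0.43]
force: [1.2, -0.1, 1.3]
opening: 0.0085
gripper_force: 0.9
```

{"method": "jog_arm", "body": {"rows": [[[0,0,0],[0,0,0]],[[0,0,0],[0,0,0]],[[0,0,0],[0,0,0]]]}}

```text
t: 3.9
tool_pos: [0.5453, 0.2379, 0.1052]
orientation: [1.909, 2.1, 0.433]
force: [6.2, -1.7, 1.4]
opening: 0.0047
gripper_force: 20.0
```

{"method": "jog_arm", "body": {"rows": [[[0,0,-0.06],[0,0,0]],[[0,0,-0.15],[0,0,0]],[[0,0,-0.25],[0,0,0]],[[0,0,-0.36],[0,0,0]],[[0,0,-0.48],[0,0,0]]]}}

```text
t: 4.4
tool_pos: [0.5055, 0.2338, 0.192]
orientation: [1.912, 2.103, 0.427]
force: [-0.2, 1.4, -0.1]
opening: 0.0049
gripper_force: 20.0
```

{"method": "jog_arm", "body": {"rows": [[[0,0,-0.12],[0,0,0]],[[0,0,-0.24],[0,0,0]],[[0,0,-0.36],[0,0,0]],[[0,0,-0.4],[0,0,0]],[[0,0,-0.4],[0,0,0]]]}}

```text
t: 4.9
tool_pos: [0.4754, 0.2313, 0.2665]
orientation: [1.91, 2.102, 0.431]
force: [-0.1, 0.0, -1.2]
opening: 0.005
gripper_force: 20.0
```

```bash
python3 - <<'E'
from h import *
from plant import imaging
s=imaging.read_camera('side');t=imaging.read_camera('top')
def c(f,x,y,w,h): return cv2.resize(f[y:y+h,x:x+w,::-1],(400,400),interpolation=cv2.INTER_CUBIC)
cv2.imwrite('pics/lift.png',np.hstack([c(s['frame'],230,130,140,140),c(t['frame'],190,160,100,100)]))
p,R,st=now();print(p,st['opening'],st['gripper_force'])
X=VO+VX*.021+[0,0,.03+.09+.003]
plan(p,R,[([.53,.03,.32],Slerp([0,1],Ro.concatenate([R,PLACE]))(.5)),(X+[0,0,.12],PLACE)])
E
```

```text
[0.47476595 0.2307373  0.26367563] 0.0046038881381497915 19.999794960021973
[-0.513, 0.137, -0.095] [0.063, 0.002, -0.009]  -> [0.502 0.13  0.292]
[-0.514, 0.12, -0.109] [0.063, 0.002, -0.009]  -> [0.53 0.03 0.32]
[-0.534, 0.126, 0.223] [0.063, 0.002, -0.009]  -> [ 0.576 -0.072  0.282]
[-0.536, 0.14, 0.209] [0.063, 0.002, -0.009]  -> [ 0.623 -0.174  0.243]
```

View pics/lift.png

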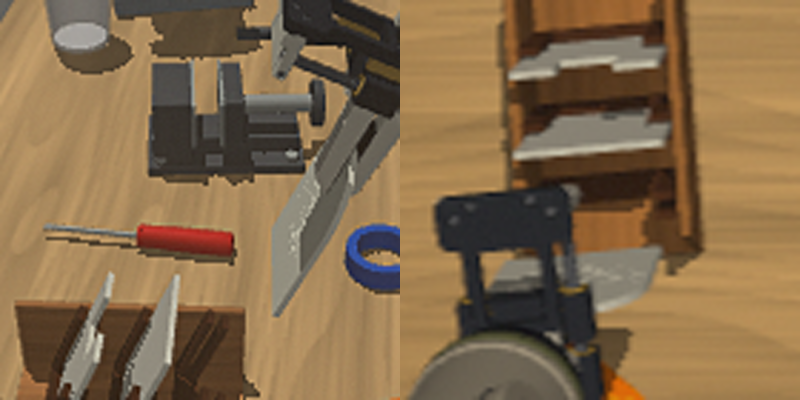

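The round blank is out of the rack and held; its lower-left foot corner is at side (327,240). The other two blanks are still in place. Carrying it over the vise now.

{"method": "jog_arm", "body": {"rows": [[[-0.17,0.046,-0.03],[0.02,0.001,-0.003]],[[-0.34,0.09,-0.06],[0.04,0.001,-0.006]],[[-0.513,0.137,-0.095],[0.063,0.002,-0.009]],[[-0.513,0.137,-0.095],[0.063,0.002,-0.009]]]}}

```text
t: 5.4
tool_pos: [0.5042, 0.1264, 0.2929]
orientation: [1.954, 2.171, 0.325]
force: [0.1, 0.3, -1.4]
opening: 0.0049
gripper_force: 20.0
```

{"method": "jog_arm", "body": {"rows": [[[-0.17,0.04,-0.036],[0.02,0.001,-0.003]],[[-0.34,0.08,-0.07],[0.04,0.001,-0.006]],[[-0.514,0.12,-0.109],[0.063,0.002,-0.009]],[[-0.514,0.12,-0.109],[0.063,0.002,-0.009]]]}}

```text
t: 5.8
tool_pos: [0.5312, 0.0268, 0.3202]
orientation: [1.989, 2.244, 0.222]
force: [-0.1, 0.0, -1.2]
opening: 0.005
gripper_force: 20.0
```

{"method": "jog_arm", "body": {"rows": [[[-0.17,0.04,0.07],[0.02,0.001,-0.003]],[[-0.34,0.08,0.14],[0.04,0.001,-0.006]],[[-0.534,0.126,0.223],[0.063,0.002,-0.009]],[[-0.534,0.126,0.223],[0.063,0.002,-0.009]]]}}

```text
t: 6.2
tool_pos: [0.576, -0.0743, 0.2754]
orientation: [2.026, 2.32, 0.109]
force: [-0.5, 0.7, -2.6]
opening: 0.0049
gripper_force: 20.0
```

{"method": "jog_arm", "body": {"rows": [[[-0.17,0.045,0.07],[0.02,0.001,-0.003]],[[-0.34,0.09,0.14],[0.04,0.001,-0.006]],[[-0.536,0.14,0.209],[0.063,0.002,-0.009]],[[-0.536,0.14,0.209],[0.063,0.002,-0.009]],[[-0.536,0.14,0.209],[0.063,0.002,-0.009]]]}}

```text
t: 6.7
tool_pos: [0.6228, -0.1726, 0.2409]
orientation: [-2.045, -2.381, -0.005]
force: [-0.3, 0.3, -0.5]
opening: 0.0049
gripper_force: 20.0
```

```bash
python3 - <<'E'
from h import *
from plant import imaging
import pickle
s=imaging.read_camera('side');t=imaging.read_camera('top')
pickle.dump((s,t),open('v.pkl','wb'))
def c(f,x,y,w,h): return cv2.resize(f[y:y+h,x:x+w,::-1],(400,400),interpolation=cv2.INTER_CUBIC)
cv2.imwrite('pics/over.png',np.hstack([c(s['frame'],260,100,100,100),c(t['frame'],340,150,100,100)]))
p,R,st=now();print(p,R.as_matrix(),st['opening'],st['gripper_force'])
for z in(.09,.13):
  for y in (-.05,.05): X=p+R.apply([y,0,z-.0]);print(z,y,proj(s,X),proj(t,X))
for y in (-.05,.05): 
  for x in (.002,.03): X=VO+rz(VY).apply([x,y,.09]);print('jaw',x,y,proj(s,X),proj(t,X))
E
```

```text
[ 0.62334678 -0.1719897   0.24443081] [[-0.15288537  0.9882316   0.00493681]
 [ 0.98824264  0.15287521  0.00237646]
 [ 0.00159378  0.00524209 -0.99998499]] 0.004709601517207797 19.999938011169434
0.09 -0.05 [301.02331776 133.79084866] [409.03916679 178.718428  ]
0.09 0.05 [301.49553894 149.62104339] [371.90636756 184.55027197]
0.13 -0.05 [300.99002016 144.65641061] [406.51879054 181.86992971]
0.13 0.05 [301.45056287 160.90958225] [370.44951909 187.53949737]
jaw 0.002 -0.05 [307.27668178 150.70399306] [407.219048   190.92845599]
jaw 0.03 -0.05 [298.88376854 150.73343231] [405.370071   181.17293147]
jaw 0.002 0.05 [308.05039623 167.17209064] [371.65328667 196.41882876]
jaw 0.03 0.05 [299.08190693 167.22044124] [369.92356801 186.62905559]
```

View pics/over.png

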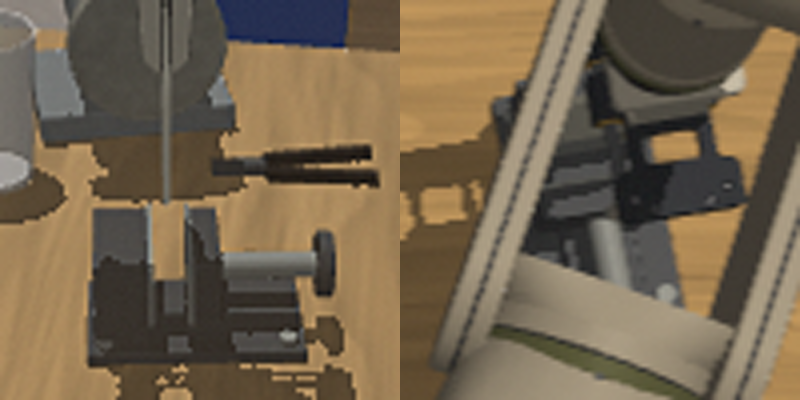

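The blank is edge-on in the side view at (301.5,150), between the jaw faces at 297.5 and 307. Its foot is about 90 mm below the TCP, so I can lower it.

{"method": "jog_arm", "body": {"rows": [[[0,0,0.12],[0,0.003,0]],[[0,0,0.25],[0,0.003,0]],[[0,0,0.38],[0,0.003,0]],[[0,0,0.48],[0,0.003,0]],[[0,0,0.54],[0,0.003,0]]]}}

```text
t: 7.3
tool_pos: [0.6233, -0.1717, 0.1361]
orientation: [-2.043, -2.385, -0.012]
force: [-0.0, 0.6, -1.6]
opening: 0.0052
gripper_force: 20.0
```

{"method": "jog_arm", "body": {"rows": [[[0,0,0.01],[0,0,0]],[[0,0,0.02],[0,0,0]],[[0,0,0.03],[0,0,0]],[[0,0,0.03],[0,0,0]]]}}

```text
t: 7.7
tool_pos: [0.6243, -0.1736, 0.1312]
orientation: [-2.046, -2.384, -0.012]
force: [0.1, 0.3, -1.4]
opening: 0.0048
gripper_force: 20.0
```

{"method": "jog_arm", "body": {"rows": [[[0,0,0.01],[0,0,0]],[[0,0,0.015],[0,0,0]],[[0,0,0.015],[0,0,0]]]}}

```text
t: 8.0
tool_pos: [0.6236, -0.1734, 0.1269]
orientation: [-2.044, -2.383, -0.011]
force: [0.3, 0.6, -1.8]
opening: 0.0045
gripper_force: 20.0
```

{"method": "jog_arm", "body": {"rows": [[[0,0,0.005],[0,0,0]],[[0,0,0.01],[0,0,0]],[[0,0,0.01],[0,0,0]]]}}

```text
t: 8.3
tool_pos: [0.6236, -0.1734, 0.1248]
orientation: [-2.044, -2.382, -0.011]
force: [-0.1, -0.3, -0.8]
opening: 0.0048
gripper_force: 20.0
```

{"method": "jog_arm", "body": {"rows": [[[0,0,0.005],[0,0,0]],[[0,0,0.01],[0,0,0]],[[0,0,0.01],[0,0,0]]]}}

```text
t: 8.6
tool_pos: [0.6238, -0.1734, 0.1231]
orientation: [-2.045, -2.383, -0.012]
force: [0.1, -0.1, -0.8]
opening: 0.0048
gripper_force: 20.0
```

{"method": "jog_arm", "body": {"rows": [[[0,0,0.005],[0,0,0]],[[0,0,0.005],[0,0,0]],[[0,0,0.005],[0,0,0]]]}}

```text
t: 8.9
tool_pos: [0.624, -0.1734, 0.123]
orientation: [-2.045, -2.383, -0.012]
force: [-2.3, 1.6, 5.4]
opening: 0.005
gripper_force: 20.0
```

Contact with the bed at TCP z of about 0.123. I'll open the gripper and withdraw straight up.

{"method": "jog_arm", "body": {"rows": [[[0,0,0],[0,0,0]],[[0,0,0],[0,0,0]],[[0,0,0],[0,0,0]],[[0,0,0],[0,0,0]],[[0,0,0],[0,0,0]]], "hand": -0.1}}

```text
t: 9.4
tool_pos: [0.6237, -0.1734, 0.1219]
orientation: [-2.044, -2.383, -0.011]
force: [-0.1, 0.0, 0.5]
opening: 0.0404
gripper_force: 0.0
```

{"method": "jog_arm", "body": {"rows": [[[0,0,-0.1],[0,0,0]],[[0,0,-0.25],[0,0,0]],[[0,0,-0.45],[0,0,0]],[[0,0,-0.6],[0,0,0]],[[0,0,-0.6],[0,0,0]]]}}

```text
t: 9.9
tool_pos: [0.6259, -0.1751, 0.2488]
orientation: [2.041, 2.379, 0.017]
force: [-0.1, -0.2, 0.3]
opening: 0.0513
gripper_force: 0.0
```

```bash
python3 - <<'E'
from h import *
from plant import imaging
import pickle
s=imaging.read_camera('side')
cv2.imwrite('pics/rel.png',cv2.resize(s['frame'][90:190,260:360,::-1],(500,500),interpolation=cv2.INTER_CUBIC))
p,R,st=now();print(p,st['opening'],st['q'])
D=VO+VX*-.118
# tool x along -vise x? choose between turning +-90
for sg in (1,-1):
  PU=frame(VX*sg,rz(VY).apply([0,-1.,0])*sg,np.array([0,0,-1.]))
  print(sg,'turn',(R.inv()*PU).as_rotvec())
E
```

```text
[ 0.6249469  -0.17479097  0.24568038] 0.05124530989152542 [-0.35607552  0.24585714  1.30938039  0.00749505  1.57959529 -0.50851218]
1 turn [ 0.00493616 -0.0100692   1.5733097 ]
-1 turn [ 0.01006225  0.00493275 -1.56825388]
```

View pics/rel.png

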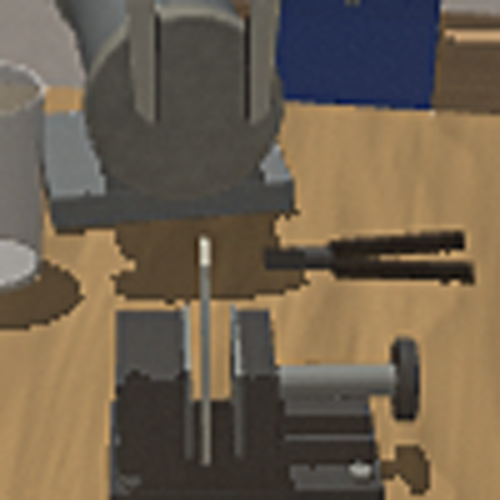

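The blank stands upright and free at side (301,137)–(301,183). Next I'll move behind the disc with the fingers shut and turned a quarter turn.

```bash
python3 - <<'E'
from h import *
p,R,st=now()
PU=frame(VX,rz(VY).apply([0,-1.,0]),np.array([0,0,-1.]))
A=VO+VX*-.16
plan(p,R,[(A+[0,0,.24],PU),(A+[0,0,.045],PU),(A+VX*.025+[0,0,.045],PU)])
E
```

```text
[0.003, -0.305, 0.007] [0.001, -0.002, 0.334]  -> [ 0.564 -0.184  0.244]
[-0.151, -0.266, 0.007] [0.001, -0.002, 0.334]  -> [ 0.504 -0.192  0.242]
[-0.263, -0.155, 0.008] [0.001, -0.002, 0.334]  -> [ 0.444 -0.201  0.24 ]
[0.0, -0.0, 0.975] [0.0, 0.0, -0.0]  -> [ 0.444 -0.201  0.045]
[0.125, -0.0, -0.0] [0.0, -0.0, 0.0]  -> [ 0.468 -0.197  0.045]
```

{"method": "jog_arm", "body": {"rows": [[[0.003,-0.305,0.007],[0.001,-0.002,0.334]],[[0.003,-0.305,0.007],[0.001,-0.002,0.334]],[[0.003,-0.305,0.007],[0.001,-0.002,0.334]],[[0.003,-0.305,0.007],[0.001,-0.002,0.334]],[[0.003,-0.305,0.007],[0.001,-0.002,0.334]]], "hand": 1, "squeeze": 10}}

```text
t: 10.45
tool_pos: [0.5622, -0.1826, 0.2387]
orientation: [-2.591, -1.768, -0.003]
force: [-0.6, -0.2, -0.3]
opening: 0.0155
gripper_force: 0.0
```

{"method": "jog_arm", "body": {"rows": [[[-0.151,-0.266,0.007],[0.001,-0.002,0.334]],[[-0.151,-0.266,0.007],[0.001,-0.002,0.334]],[[-0.151,-0.266,0.007],[0.001,-0.002,0.334]],[[-0.151,-0.266,0.007],[0.001,-0.002,0.334]],[[-0.151,-0.266,0.007],[0.001,-0.002,0.334]]]}}

```text
t: 10.95
tool_pos: [0.502, -0.1915, 0.238]
orientation: [-2.961, -1.039, 0.003]
force: [-0.7, -1.0, -0.7]
opening: 0.0005
gripper_force: 0.0
```

{"method": "jog_arm", "body": {"rows": [[[-0.263,-0.155,0.008],[0.001,-0.002,0.334]],[[-0.263,-0.155,0.008],[0.001,-0.002,0.334]],[[-0.263,-0.155,0.008],[0.001,-0.002,0.334]],[[-0.263,-0.155,0.008],[0.001,-0.002,0.334]],[[-0.263,-0.155,0.008],[0.001,-0.002,0.334]]]}}

```text
t: 11.45
tool_pos: [0.4418, -0.2001, 0.2369]
orientation: [-3.129, -0.238, 0.009]
force: [-0.3, 0.3, 0.7]
opening: 0.0005
gripper_force: 0.0
```

{"method": "jog_arm", "body": {"rows": [[[0,0,0.2],[0,0,0]],[[0,0,0.4],[0,0,0]],[[0,0,0.6],[0,0,0]],[[0,0,0.8],[0,0,0]],[[0,0,0.96],[0,0,0]]]}}

```text
t: 11.95
tool_pos: [0.4399, -0.199, 0.0427]
orientation: [-3.128, -0.244, 0.011]
force: [-0.3, -0.4, -0.7]
opening: 0.0005
gripper_force: 0.0
```

```bash
python3 - <<'E'
from h import *
from plant import imaging
s=imaging.read_camera('side')
cv2.imwrite('pics/pre.png',cv2.resize(s['frame'][100:200,260:360,::-1],(500,500),interpolation=cv2.INTER_CUBIC))
p,R,st=now();print(p,st['opening'],st['force'],rz(-VY).apply(p-VO),(rz(-VY)*R).as_matrix().round(3))
E
```

```text
[ 0.43679742 -0.19719603  0.03758004] 0.0002476203476678403 [-3.68962146  2.67574197 -3.47327975] [-0.16613795  0.00488618  0.03758004] [[ 1.     0.005 -0.012]
 [ 0.005 -1.     0.009]
 [-0.012 -0.009 -1.   ]]
```

View pics/pre.png

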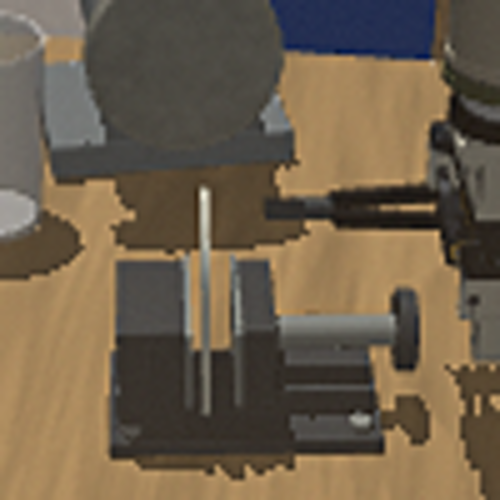

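The jaw is still open, the blank upright, and the fingers sit about 35–40 mm behind the disc at side (341,166). Pushing slowly now.

{"method": "jog_arm", "body": {"rows": [[[0.05,0,0],[0,0,0]],[[0.1,0,0],[0,0,0]],[[0.14,0,0],[0,0,0]],[[0.16,0,0],[0,0,0]],[[0.16,0,0],[0,0,0]]]}}

```text
t: 12.5
tool_pos: [0.4743, -0.1953, 0.0466]
orientation: [-3.131, -0.236, 0.005]
force: [-0.4, -0.8, -1.0]
opening: 0.0002
gripper_force: 0.0
```

{"method": "jog_arm", "body": {"rows": [[[0.015,0,0],[0,0,0]],[[0.03,0,0],[0,0,0]],[[0.045,0,0],[0,0,0]],[[0.06,0,0],[0,0,0]],[[0.06,0,0],[0,0,0]]]}}

```text
t: 13.0
tool_pos: [0.4838, -0.1933, 0.0452]
orientation: [-3.13, -0.234, 0.011]
force: [-4.9, 0.3, 3.4]
opening: 0.0003
gripper_force: 2.3
```

{"method": "jog_arm", "body": {"rows": [[[0.01,0,0],[0,0,0]],[[0.02,0,0],[0,0,0]],[[0.03,0,0],[0,0,0]],[[0.04,0,0],[0,0,0]],[[0.04,0,0],[0,0,0]]]}}

```text
t: 13.5
tool_pos: [0.4914, -0.192, 0.0451]
orientation: [-3.13, -0.234, 0.011]
force: [-6.0, 1.0, 4.2]
opening: 0.0003
gripper_force: 2.8
```

{"method": "jog_arm", "body": {"rows": [[[0.008,0,0],[0,0,0]],[[0.016,0,0],[0,0,0]],[[0.024,0,0],[0,0,0]],[[0.03,0,0],[0,0,0]],[[0.03,0,0],[0,0,0]]]}}

```text
t: 14.0
tool_pos: [0.4971, -0.1911, 0.0451]
orientation: [-3.129, -0.234, 0.012]
force: [-7.8, 1.1, 6.0]
opening: 0.0005
gripper_force: 3.5
```

```bash
python3 - <<'E'
from h import *
from plant import imaging
s=imaging.read_camera('side')
cv2.imwrite('pics/push.png',cv2.resize(s['frame'][100:200,260:360,::-1],(500,500),interpolation=cv2.INTER_CUBIC))
p,R,st=now();print(p,st['force'],rz(-VY).apply(p-VO))
E
```

```text
[ 0.49709628 -0.19111775  0.0450612 ] [-7.04252246  0.34570563  5.27266811] [-0.10560785  0.00188526  0.0450612 ]
```

View pics/push.png

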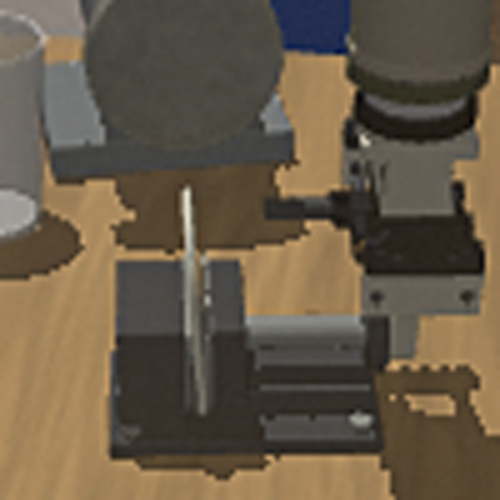

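The jaw is nearly closed and the blank leans slightly against the fixed jaw. I'll keep pushing in small steps until the force rises.

{"method": "jog_arm", "body": {"rows": [[[0.005,0,0],[0,0,0]],[[0.01,0,0],[0,0,0]],[[0.015,0,0],[0,0,0]],[[0.015,0,0],[0,0,0]]]}}

```text
t: 14.45
tool_pos: [0.5001, -0.1906, 0.045]
orientation: [-3.129, -0.234, 0.012]
force: [-6.9, 0.1, 6.2]
opening: 0.0004
gripper_force: 3.5
```

{"method": "jog_arm", "body": {"rows": [[[0.005,0,0],[0,0,0]],[[0.01,0,0],[0,0,0]],[[0.01,0,0],[0,0,0]]]}}

```text
t: 14.75
tool_pos: [0.5004, -0.1905, 0.045]
orientation: [-3.129, -0.234, 0.017]
force: [-17.1, 0.0, 12.6]
opening: 0.0005
gripper_force: 8.1
```

{"method": "jog_arm", "body": {"rows": [[[0.005,0,0],[0,0,0]],[[0.01,0,0],[0,0,0]],[[0.01,0,0],[0,0,0]]]}}

```text
t: 15.05
tool_pos: [0.5004, -0.1905, 0.045]
orientation: [-3.129, -0.234, 0.024]
force: [-27.3, -0.6, 22.9]
opening: 0.0002
gripper_force: 14.1
```

{"method": "jog_arm", "body": {"rows": [[[-0.02,0,0],[0,0,0]],[[-0.1,0,0],[0,0,0]],[[-0.2,0,0],[0,0,0]],[[-0.3,0,0],[0,0,0]],[[-0.3,0,0],[0,0,0]]]}}

```text
t: 15.55
tool_pos: [0.4441, -0.1991, 0.0449]
orientation: [-3.13, -0.232, 0.01]
force: [0.1, 0.6, -0.0]
opening: 0.0006
gripper_force: 0.0
```

```bash
python3 - <<'E'
from h import *
from plant import imaging
s=imaging.read_camera('side');t=imaging.read_camera('top')
def c(f,x,y,w,h): return cv2.resize(f[y:y+h,x:x+w,::-1],(400,400),interpolation=cv2.INTER_CUBIC)
cv2.imwrite('pics/fin.png',np.hstack([c(s['frame'],270,120,80,80),c(t['frame'],350,160,80,80)]))
p,R,st=now();print(p,st['force'])
for x,y,z in [(.0275,.05,.11),(.0275,0,.16)]: print(proj(s,VO+rz(VY).apply([x,y,z])))
E
```

```text
[ 0.44637473 -0.19921779  0.04564604] [ 0.71867297 -0.02915487  0.18105397]
[299.85456401 161.78560014]
[299.65069144 139.531603  ]
```

View pics/fin.png

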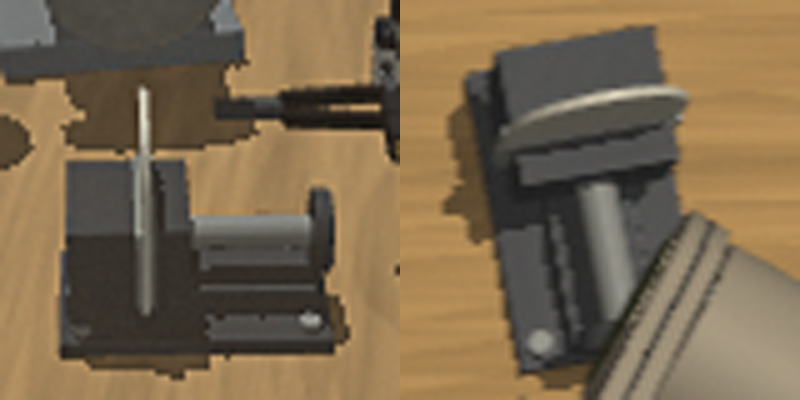

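The blank is upright and nipped, with its top at side (299,138) and foot at (299,182). The arm is clear, so I'm handing in.

```bash
python3 -c "
from plant import robot
print(robot.close_job())"
```

```text
the job is handed in; nothing more can be done
None
```

The round-topped blank is standing upright on the vise bed, nipped between the two jaws, with the arm backed clear. The last picture shows it vertical, the other two blanks were never touched, and the job is handed in at about 16 s; no verdict came back.

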